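# Call a colleague and point out the open tub and its lid

### The job

On the deli counter, press the call button all the way down and let it come up again to summon a colleague, then show what needs closing: first point down at the food tub that has no lid, then at the loose lid on the cutting board that fits that tub. For each pointing, hold the fingertips about two to four centimetres above the middle of the thing for two seconds without touching it, and finish still pointing at the lid. Touch nothing but the button: no tub, lid, board or other thing on the counter may be touched, moved or picked up.

Things in the scene. Friction and masses are not known exactly. Their poses are not given: they have to be found in the camera images.
- call_button (a joint): Travel of the call button's cap, m: 0 up, 0.006 fully down (springs back by itself; fully down takes about 4 N). It moves straight down.
- call_button_top (a point): Centre of the top face of the call button: a round steel cap 36 mm across on a black housing fixed to the counter, beside the cutting board, left or right of it.
- tub_open_rim (a point): Centre of the mouth, at rim height, of the one tub without a lid: round, clear plastic, 114 mm across the rim, 70 mm high, brown food balls up to about 54 mm height inside; z up. It stands in the row of four tubs beyond the cutting board; which place varies.
- tub_open: The same open tub; origin at the centre of its underside.
- tub_round: Closed round tub of the same size, 118 mm across its grey lid, 80 mm high; origin at the centre of its underside.
- tub_small: Closed small round tub, 84 mm across its grey lid, 70 mm high; origin at the centre of its underside.
- tub_oblong: Closed oblong tub, 104 mm (own x) by 144 mm (own y), 65 mm high with its grey lid; origin at the centre of its underside.
- lid_round_top (a point): Centre of the top face of the loose grey lid that fits the open tub: large round, 118 mm across, 10 mm thick, lying flat on the cutting board; z up.
- lid_round: The same large round lid; origin at the centre of its underside.
- lid_small: Loose small round lid, 84 mm across, 10 mm thick, flat on the cutting board; origin at the centre of its underside.
- lid_oblong: Loose oblong lid, 104 mm (own x) by 144 mm (own y), 10 mm thick, flat on the cutting board; origin at the centre of its underside.
- board: White cutting board, 200 mm (own x) by 480 mm (own y), 15 mm thick, fixed on the counter; the three loose lids lie on it in a row along its own y, in any order; origin at the centre of its underside.
- mustard_jar: Jar, 66 mm across, 100 mm high, standing on the opposite side of the board from the call button; origin at the centre of its underside.
- loaf: Bread loaf, 100 mm (own x) by 220 mm (own y), 72 mm high, beyond the tubs; origin at the centre of its underside.
- spatula: Spatula lying flat beyond the tubs, handle toward its own -x, 280 mm long, 20 mm thick at the handle, blade 65 mm wide; origin on its underside at mid-length.
Things that resemble listed ones, but are neither listed nor needed, are in the scene too. Of the things shaped like the part that bears call_button, the black one is meant. Leave any yellow look-alike of the tub_open alone.

How it is judged:
On the way, in this order (a step that is already met when the one before it is completed fails the run):
1. the call button is pressed at least 4.5 of its 6 mm (value of joint call_button above 0.0045 m), for 0.05 s.
2. the call button is up again (within 1.5 mm) and the fingertips have left it (value of joint call_button below 0.0015 m and distance between the grasp point and call_button_top above 0.04 m), for 0.1 s.
3. the fingers point at the open tub for 1.5 s: grasp point within 35 mm of its middle and 20 to 85 mm above its rim (fingertips about 0 to 65 mm above) (horizontal distance between the grasp point and tub_open_rim below 0.035 m and z of the grasp point in the frame of tub_open_rim between 0.02 and 0.085 m), for 1.5 s.
4. the fingers point at the large round lid for 1.5 s: grasp point within 35 mm of its middle and 20 to 85 mm above it (horizontal distance between the grasp point and lid_round_top below 0.035 m and z of the grasp point in the frame of lid_round_top between 0.02 and 0.085 m), for 1.5 s.
At the end, for the whole second after the job is handed in: The fingers still point at the large round lid (grasp point within 35 mm of its middle horizontally, 20 to 85 mm above its top, so the fingertips are about 0 to 65 mm above it), the call button is up (within 1.5 mm), and every tub, lid and other thing is within 10 mm of where it stood (all of step 4 and value of joint call_button below 0.0015 m and distance of each of tub_open, tub_round, tub_small, tub_oblong, lid_round, lid_small, lid_oblong, mustard_jar, loaf, spatula from where it was at the start of the episode below 0.01 m); the robot touches nothing.
It fails at once if a tub, a lid, the board or another thing on the counter is touched (over 0.5 N) (contact force between any of the fingers, the arm and tub_open above 0.5 N or contact force between any of the fingers, the arm and tub_round above 0.5 N or contact force between any of the fingers, the arm and tub_small above 0.5 N or contact force between any of the fingers, the arm and tub_oblong above 0.5 N or contact force between any of the fingers, the arm and lid_round above 0.5 N or contact force between any of the fingers, the arm and lid_small above 0.5 N or contact force between any of the fingers, the arm and lid_oblong above 0.5 N or contact force between any of the fingers, the arm and mustard_jar above 0.5 N or contact force between any of the fingers, the arm and loaf above 0.5 N or contact force between any of the fingers, the arm and spatula above 0.5 N or contact force between any of the fingers, the arm and board above 0.5 N).
It fails at once if a tub, a lid or another loose thing is moved or lifted by more than 10 mm (distance of any of tub_open, tub_round, tub_small, tub_oblong, lid_round, lid_small, lid_oblong, mustard_jar, loaf, spatula from where it was at the start of the episode above 0.01 m).
It also fails if it takes over 56 s, if anything falls off the work surface, if the arm or the gripper's body presses on something with over 40 N, if the wrist force passes 120 N, or if a joint passes its speed limit or range.

### The arm

A 7-joint arm with a two-finger parallel gripper is mounted at the origin on the work surface. World frame = base frame: x ahead of the robot, y to its left, z up, the work surface at z = 0. Lengths are in m, angles in rad, forces in N, time in s.
With the tool pointing down it reaches from about 0.4 to 0.85 m from the base axis. Payload 4.5 kg.
Tool frame: the origin (TCP) lies on the centre line of the jaws, within the pads' length; the fingertips stand 8 mm ahead of it and the grasp point (between the pads) lies 11 mm behind it; z points along the fingers, x is the direction in which the jaws open and shut, and the axes are right-handed (so a half turn about z gives the same grasp; the last joint's range is limited). The gripper opens to 88 mm and grips with 3 to 60 N. Pads are 18 mm wide; open, the fingers measure 123 mm over their backs; the gripper's body (75 mm by 187 mm) begins 45 mm behind the grasp point.
Start: joints at [1.285, 0.689, -0.195, 1.565, 0.157, 0.902, -0.215], TCP at [0.197, -0.593, 0.247] pointing down, gripper open.
Joint ranges: [-3.01, 3.01], [-0.46, 2.08], [-1.47, 1.51], [0.13, 2.56], [-1, 4.14], [0.04, 2.09], [-2.66, 2.66]. Speed limits (rad/s): [2.57, 2.57, 3.14, 3.14, 3.14, 3.14, 3.14].

### API

Orientations are given as a unit quaternion [x, y, z, w].
In Python, from plant import r gives the robot as it stands.
- The arm moves only by the shell command python3 -m pendant 'ROWS' [FORCE]. ROWS is JSON, a list of rows, each a list of 3 entries, a list of its own where there are three numbers: the turn, a rotation vector about the tool's x, y, z in rad, then the shift along the tool's x, y, z in m, then the opening, from 0 (shut) to 1 (fully open). In form: [[[wx, wy, wz], [tx, ty, tz], claw], ...]. A call has 1 to 10 rows; each row is the pose to reach, as a shift and turn from the pose commanded when the call began, along the tool's axes at that moment; what a row does not reach only later rows make up. A row lasts 1/10 s, in which the tool goes at most 50 mm and 8.59 degrees, less where a joint would pass 70% of its speed; a pose out of reach is approached as far as the arm can. A call with a gripper value outside its range is refused whole. The fingers move at their own pace and stop on an object; FORCE is the grip in N (left out, the last holds). Time passes only in rows, so rows that repeat a pose let the fingers close. It gives the time, the measured TCP pose, the force and the opening at its end, in the units of the state.
- r.get_state(): the state, without advancing time (a new reading comes with each control period).
- r.snapshot(name): name is "scene" or "top"; returns a dict with "image" (384x512x3 uint8, red, green, blue), "mtx" (3x3 intrinsics, pixels), "dist" ([k1, k2, p1, p2, k3] as OpenCV has them; the pictures are not rectified), "R" (3x3) and "t" (3): a world point X has camera coordinates R X + t. Camera axes: x right, y down, z forward; pixel columns grow to the right and rows downward; lengths in m; the calibration is good to about 2 mm. A picture is of the moment at which its call begins. There is no depth.
- r.finish_job(): hands the job in, once; it reports no verdict.
The state is a dict: "clock": time; "q": joint angles; "qd": joint speeds; "joint_torque": joint torques, N m; "tool_pos": TCP position; "eef_rot": TCP orientation; "contact_force": force on the tool from outside, world axes, zero at the start; "moment": the same for the moment, N m; "opening": opening from 0.0 (shut) to 1.0 (fully open).
Only numpy, scipy, OpenCV 4.12 (cv2) and the standard library are available. Lean on these libraries where they do the work, as an engineer would, in place of code of your own. Each camera call takes 0.05 s, during which the arm holds its last target. There are 200 camera calls.

## Working session

There is one attempt and no reset: what is moved stays moved. The work goes in short steps, Python scripts to look and compute and a shell command to move; the robot and the scene stay as the last step left them, time stands still between calls to the robot, and variables do not carry over. Pictures are saved under pics/ and viewed, about 8 in all and at most 12, crops included, and the job is handed in when it is done.

```bash
mkdir -p pics
python3 - <<'E'
from plant import r
import cv2,pickle
s=r.get_state();print(s)
d={}
for n in("scene","top"):
    a=r.snapshot(n);d[n]=a;cv2.imwrite(f"pics/{n}0.png",a["image"][:,:,::-1]);print(n,a["mtx"],a["dist"],a["R"],a["t"])
pickle.dump(d,open("d0.pkl","wb"))
E
```

```text
{'clock': 0.0, 'q': array([ 1.28482544,  0.68998394, -0.19450685,  1.56634911,  0.15732417,
        0.902487  , -0.21508464]), 'qd': array([ 0.00050189, -0.00111753, -0.00028347,  0.00050717,  0.00061869,
       -0.00065248,  0.00143512]), 'joint_torque': array([ 4.11385063e-04, -5.27562833e+01, -1.26629680e+00, -1.53429419e+01,
       -5.25323243e-02,  6.61979182e-03,  1.84155379e-04]), 'tool_pos': array([ 0.19621888, -0.59274909,  0.24590851]), 'eef_rot': array([ 8.10694850e-01, -5.85468206e-01, -7.85968412e-04, -4.72028006e-04]), 'contact_force': array([ 0.58007605, -0.46225994, -0.52946608]), 'moment': array([-0.04023022, -0.01261295,  0.02346048]), 'opening': 0.9992300636351005}
scene [[374.97761907   0.         259.3358785 ]
 [  0.         374.97761907 187.19962897]
 [  0.           0.           1.        ]] [0.02867843 0.         0.         0.         0.        ] [[ 0.29676     0.95492357  0.00738141]
 [ 0.57080415 -0.17118045 -0.80304413]
 [-0.76558221  0.24252472 -0.59587384]] [-0.14026462 -0.22668395  1.35584981]
top [[366.88452082   0.         253.10164046]
 [  0.         366.88452082 190.04736534]
 [  0.           0.           1.        ]] [-0.06401831  0.          0.          0.          0.        ] [[-0.08200407 -0.99662643 -0.00332954]
 [-0.9745625   0.08088688 -0.20901015]
 [ 0.20857435 -0.01389484 -0.9779078 ]] [0.03500142 0.51890142 1.04741192]
```

View pics/scene0.png

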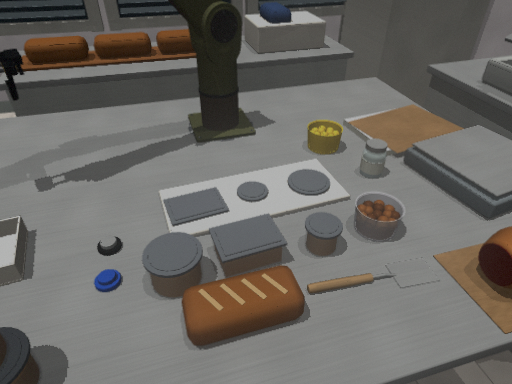

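View pics/top0.png

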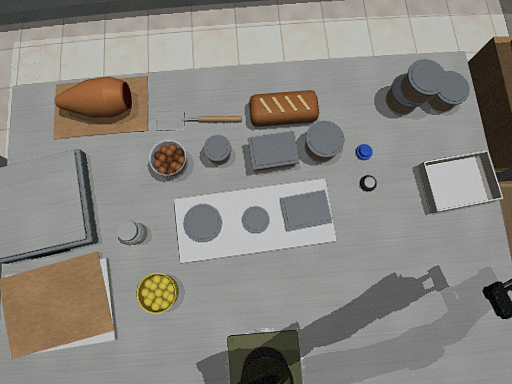

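Top view: the black-housed button with the steel cap is at (369,183), and its blue look-alike is at (364,152). The open tub with brown balls is at (168,158), and its yellow look-alike is at (157,293). The large round lid is at (203,222), the small lid at (255,219) and the oblong lid at (306,210). In the scene view the same things are: button (110,244), open tub (379,213), large lid (309,181). I choose the black button, the brown-ball tub and the large round lid.

```bash
cat > h.py <<'E'
import cv2,numpy as np,pickle
from plant import r
def ray(c,p):
    u=cv2.undistortPoints(np.array([[p]],float),c["mtx"],c["dist"])[0,0]
    return -c["R"].T@c["t"], c["R"].T@np.array([u[0],u[1],1])
def plane(c,p,z):
    o,d=ray(c,p); return o+d*(z-o[2])/d[2]
def tri(a,p,b,q):
    o1,d1=ray(a,p);o2,d2=ray(b,q)
    s=np.linalg.lstsq(np.c_[d1,-d2],o2-o1,rcond=None)[0]
    A,B=o1+s[0]*d1,o2+s[1]*d2
    return (A+B)/2,np.linalg.norm(A-B)
def cnt(img,box,lo,hi):  # grey/HSV mask within box; largest contour
    x0,y0,x1,y1=box
    h=cv2.cvtColor(img,cv2.COLOR_RGB2HSV)[y0:y1,x0:x1]
    m=cv2.inRange(h,np.array(lo),np.array(hi))
    cs=cv2.findContours(m,cv2.RETR_EXTERNAL,cv2.CHAIN_APPROX_NONE)[0]
    c=max(cs,key=cv2.contourArea)
    return c.reshape(-1,2)+[x0,y0]
E
python3 - <<'E'
from h import *
d=pickle.load(open("d0.pkl","rb"));T,S=d["top"],d["scene"]
def circ(c,box,lo,hi,z,tag):
    k=cnt(c["image"],box,lo,hi);P=np.array([plane(c,p,z) for p in k])[:,:2]
    (x,y),rad=cv2.minEnclosingCircle(P.astype(np.float32)*1000)
    e=cv2.fitEllipse(k); w=P.max(0)-P.min(0); print(tag,"circ",x,y,"dia",2*rad,"mid",(P.max(0)+P.min(0))*500,"w",w*1000,"px",e[0]); return e[0]
a=circ(T,(180,200,225,246),(0,0,0),(179,255,150),.025,"lidT")
b=circ(S,(285,166,334,197),(0,0,0),(179,255,150),.025,"lidS")
print(tri(T,a,S,b))
ims=[]
for c,(x,y) in((T,(369,183)),(S,(110,244)),(T,(168,158)),(S,(379,213))):
    i=c["image"][y-28:y+28,x-28:x+28]; ims.append(cv2.resize(i,(392,290) if 0 else (290,290),interpolation=cv2.INTER_NEAREST))
o=np.vstack([np.hstack(ims[:2]),np.hstack(ims[2:])]);cv2.imwrite("pics/crop.png",o[:,:,::-1])
for p,z,n in(((369,181),.03,"btn"),((168,158),.07,"tub"),((157,293),.07,"yellow"),((131,231),.1,"jar"),((217,149),.07,"small"),((424,75),.1,"stack")):print(n,plane(T,p,z))
E
```

```text
lidT circ 438.39227294921875 154.05718994140625 dia 118.26189422607422 mid [439.11197219 154.64300878] w [114.75708459 116.55665867] px (202.2533721923828, 222.76722717285156)
lidS circ 448.97955322265625 147.98394775390625 dia 126.9070816040039 mid [449.42145737 148.17400464] w [125.04561942 119.89312498] px (308.461181640625, 182.16909790039062)
(array([0.43909886, 0.15475132, 0.01443219]), np.float64(0.0012264620220470304))
btn [ 0.5241936  -0.36944428  0.03      ]
tub [0.63722657 0.241479   0.07      ]
yellow [0.24306387 0.28707638 0.07      ]
jar [0.42064482 0.34775521 0.1       ]
small [0.65306948 0.09128713 0.07      ]
stack [ 0.83534988 -0.57433451  0.1       ]
```

View pics/crop.png

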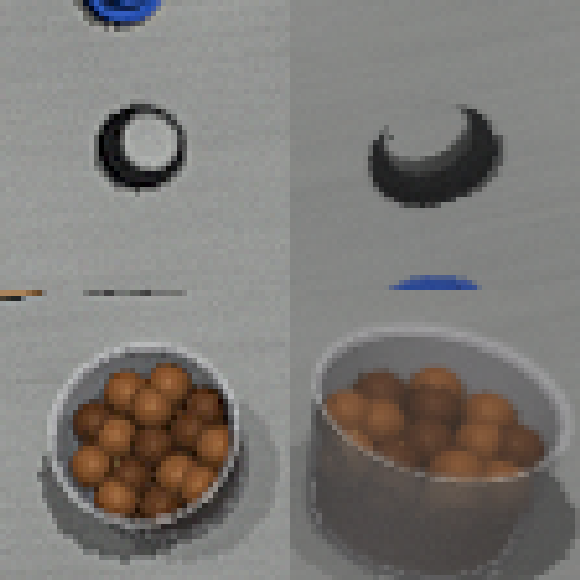

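Crop: the steel cap sits on the black housing at top (370.5,182.6) and scene (about 109,241). The open tub with brown balls has its rim centre at top (167.8,157.4) and scene about (379,206). Next I check heights and sizes.

Run:
```python
from h import *
d=pickle.load(open("d0.pkl","rb"));T,S=d["top"],d["scene"]
print("btn",tri(T,(370.5,182.6),S,(109,241.3)))
f=lambda x,y,ox,oy:(ox+x/5.18,oy+y/5.18)
# tub rim in scene crop: x 313-290..573-290, y 327-290..480-290
print("tub",tri(T,(167.8,157.4),S,f(443-290,403-290,351,185)))
for z in(.02,.03,.04):print(z,plane(T,(370.5,182.6),z),plane(S,(109,241.3),z), "capW",plane(T,f(122,143,341,155),z)-plane(T,f(184,143,341,155),z))
print("tub z.07",plane(T,(167.8,157.4),.07),plane(S,f(153,113,351,185),.07))
# black housing base outer silhouette, dark mask top
for c,b in((T,(355,168,385,198)),(S,(92,228,128,260))):
    k=cnt(c["image"],b,(0,0,0),(179,255,70));print(k.min(0),k.max(0))
# obstacle heights near the path
s=r.get_state();from scipy.spatial.transform import Rotation as R
print(R.from_quat(s["eef_rot"]).as_matrix().round(3),s["tool_pos"])
```

```text
btn (array([ 0.52171562, -0.37562861,  0.01590934]), np.float64(0.004968363752204991))
tub (array([0.64177119, 0.24448745, 0.06401565]), np.float64(0.0024526473693899107))
0.02 [ 0.5208199  -0.37683461  0.02      ] [ 0.52738154 -0.3721668   0.02      ] capW [0.00311012 0.03783966 0.        ]
0.03 [ 0.51874674 -0.3733813   0.03      ] [ 0.53861296 -0.36988512  0.03      ] capW [0.00308217 0.03749963 0.        ]
0.04 [ 0.51667357 -0.36992799  0.04      ] [ 0.54984438 -0.36760345  0.04      ] capW [0.00305422 0.0371596  0.        ]
tub z.07 [0.63918011 0.24202983 0.07      ] [0.6478993  0.24077507 0.07      ]
[360 175] [375 191]
[ 97 237] [121 255]
[[ 0.314 -0.949 -0.001]
 [-0.949 -0.314  0.002]
 [-0.002  0.    -1.   ]] [ 0.19622582 -0.59280748  0.2459839 ]
```

```bash
python3 -m pendant '[[[0,0,0],[-0.005,-0.02,0],0],[[0,0,0],[-0.015,-0.05,0],0],[[0,0,0],[-0.025,-0.09,0],0],[[0,0,0],[-0.036,-0.13,0],0],[[0,0,0],[-0.047,-0.17,0],0],[[0,0,0],[-0.058,-0.21,0],0],[[0,0,0],[-0.069,-0.25,0],0],[[0,0,0],[-0.08,-0.29,0],0],[[0,0,0],[-0.09,-0.325,0],0],[[0,0,0],[-0.097,-0.35,0],0]]'
python3 -m pendant '[[[0,0,0],[-0.004,-0.015,0.01],0],[[0,0,0],[-0.008,-0.027,0.03],0],[[0,0,0],[-0.008,-0.027,0.06],0],[[0,0,0],[-0.008,-0.027,0.09],0],[[0,0,0],[-0.008,-0.027,0.12],0],[[0,0,0],[-0.008,-0.027,0.15],0],[[0,0,0],[-0.008,-0.027,0.165],0],[[0,0,0],[-0.008,-0.027,0.17],0],[[0,0,0],[-0.008,-0.027,0.17],0],[[0,0,0],[-0.008,-0.027,0.17],0]]'
python3 - <<'E'
from h import *
s=r.get_state();print(s);d={}
ims=[]
for n,(x,y) in(("scene",(110,235)),("top",(369,183))):
    a=d[n]=r.snapshot(n);ims.append(cv2.resize(a["image"][y-45:y+45,x-45:x+45],(400,400),interpolation=cv2.INTER_CUBIC))
pickle.dump(d,open("d1.pkl","wb"));cv2.imwrite("pics/b1.png",np.hstack(ims)[:,:,::-1])
E
```

```text
clock: 1.1
tool_pos: [0.5007, -0.3884, 0.2463]
eef_rot: [0.812, -0.584, -0.0, -0.001]
contact_force: [-0.3, -0.6, -0.6]
opening: 0.119
clock: 2.1
tool_pos: [0.5221, -0.3758, 0.0779]
eef_rot: [0.811, -0.586, 0.001, 0.0]
contact_force: [-1.1, 0.8, -0.3]
opening: 0.005
{'clock': 2.1, 'q': array([ 0.61604294,  0.92943876, -0.11873487,  1.62666482,  0.17097627,
        0.59338016, -0.84846735]), 'qd': array([-0.00108202, -0.01220164, -0.00192633, -0.00383943,  0.00154177,
       -0.00054753,  0.00100613]), 'joint_torque': array([ 4.36060445e-02, -5.71023595e+01, -3.38032879e-01, -1.07204515e+01,
       -2.53983488e-02, -2.81688105e-02,  4.35516949e-04]), 'tool_pos': array([ 0.52205737, -0.37583065,  0.07793322]), 'eef_rot': array([ 8.10583466e-01, -5.85622006e-01,  1.14498550e-03,  1.92617498e-05]), 'contact_force': array([-1.1191628 ,  0.7772364 , -0.25449061]), 'moment': array([ 0.01954361, -0.00291099,  0.04564875]), 'opening': 0.005462050729582956}
```

View pics/b1.png

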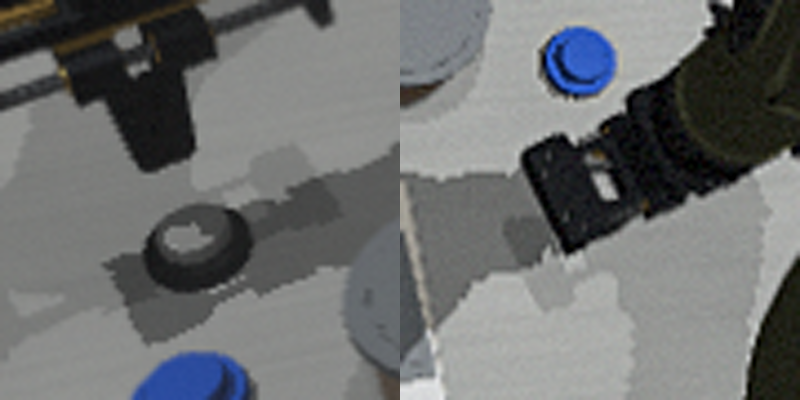

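Run:
```python
from h import *
d=pickle.load(open("d1.pkl","rb"));c=d["scene"]
for P in((.522,-.376,.07),(.522,-.376,.03),(.522,-.376,.02),(.522,-.376,.1)):
    p=cv2.projectPoints(np.array([P]),cv2.Rodrigues(c["R"])[0],c["t"],c["mtx"],c["dist"])[0][0,0]
    print(P,p,(p-[65,190])*4.444)
for z in(.015,.02,.025,.03): print(z,plane(c,(109.1,241.8),z),plane(pickle.load(open("d0.pkl","rb"))["top"],(370.5,182.6),z))
```

```text
(0.522, -0.376, 0.07) [101.88609851 223.56498008] [163.9218218  149.16277146]
(0.522, -0.376, 0.03) [106.19060111 236.83301377] [183.05103132 208.12591318]
(0.522, -0.376, 0.02) [107.22731485 240.03464353] [187.65818721 222.35395586]
(0.522, -0.376, 0.1) [ 98.48143193 213.09932101] [148.79148351 102.65338255]
0.015 [ 0.52350259 -0.37307599  0.015     ] [ 0.52185649 -0.37856126  0.015     ]
0.02 [ 0.52910411 -0.37193705  0.02      ] [ 0.5208199  -0.37683461  0.02      ]
0.025 [ 0.53470563 -0.37079811  0.025     ] [ 0.51978332 -0.37510795  0.025     ]
0.03 [ 0.54030714 -0.36965916  0.03      ] [ 0.51874674 -0.3733813   0.03      ]
```

```bash
python3 -m pendant '[[[0,0,0],[0,0,0.015],0],[[0,0,0],[0,0,0.03],0],[[0,0,0],[0,0,0.036],0],[[0,0,0],[0,0,0.038],0],[[0,0,0],[0,0,0.038],0]]'
python3 -m pendant '[[[0,0,0],[0,0,0.003],0],[[0,0,0],[0,0,0.005],0],[[0,0,0],[0,0,0.005],0]]'
python3 -m pendant '[[[0,0,0],[0,0,0.002],0],[[0,0,0],[0,0,0.003],0],[[0,0,0],[0,0,0.003],0]]'
```

```text
clock: 2.7
tool_pos: [0.5211, -0.3749, 0.0381]
eef_rot: [0.811, -0.585, -0.0, 0.0]
contact_force: [0.4, -0.1, -0.5]
opening: 0.004
clock: 3.0
tool_pos: [0.5214, -0.3751, 0.0337]
eef_rot: [0.811, -0.586, -0.0, 0.0]
contact_force: [0.1, 0.1, -0.1]
opening: 0.009
clock: 3.3
tool_pos: [0.5214, -0.3751, 0.0307]
eef_rot: [0.811, -0.585, -0.0, 0.0]
contact_force: [0.6, -0.4, 0.2]
opening: 0.009
```

Tip is at 23 mm and there is no contact yet.

```bash
python3 -m pendant '[[[0,0,0],[0,0,0.002],0],[[0,0,0],[0,0,0.003],0],[[0,0,0],[0,0,0.003],0]]'
python3 -m pendant '[[[0,0,0],[0,0,0.002],0],[[0,0,0],[0,0,0.003],0],[[0,0,0],[0,0,0.003],0]]'
```

```text
clock: 3.6
tool_pos: [0.5215, -0.3752, 0.0278]
eef_rot: [0.811, -0.586, 0.0, 0.0]
contact_force: [-0.4, 0.3, 2.4]
opening: 0.005
clock: 3.9
tool_pos: [0.5215, -0.3752, 0.0248]
eef_rot: [0.811, -0.586, 0.0, 0.0]
contact_force: [-0.5, -0.1, 3.7]
opening: 0.005
```

```bash
python3 -m pendant '[[[0,0,0],[0,0,0.001],0],[[0,0,0],[0,0,0.002],0],[[0,0,0],[0,0,0.002],0]]'
python3 -m pendant '[[[0,0,0],[0,0,0.001],0],[[0,0,0],[0,0,0.001],0]]'
```

```text
clock: 4.2
tool_pos: [0.5215, -0.3752, 0.0243]
eef_rot: [0.811, -0.586, 0.0, 0.0]
contact_force: [-3.2, 2.6, 14.2]
opening: 0.0
clock: 4.4
tool_pos: [0.5216, -0.3753, 0.0242]
eef_rot: [0.811, -0.586, 0.0, 0.0]
contact_force: [-4.2, 3.1, 20.4]
opening: 0.006
```

```bash
python3 -m pendant '[[[0,0,0],[0,0,-0.01],0],[[0,0,0],[0,0,-0.03],0],[[0,0,0],[0,0,-0.06],0],[[0,0,0],[0,0,-0.09],0],[[0,0,0],[0,0,-0.12],0],[[0,0,0],[0,0,-0.15],0],[[0,0,0],[0,0,-0.18],0],[[0,0,0],[0,0,-0.2],0],[[0,0,0],[0,0,-0.2],0]]'
python3 -m pendant '[[[0,0,0],[-0.01,-0.006,0],0],[[0,0,0],[-0.03,-0.017,0],0],[[0,0,0],[-0.06,-0.034,0],0],[[0,0,0],[-0.09,-0.05,0],0],[[0,0,0],[-0.12,-0.067,0],0],[[0,0,0],[-0.15,-0.084,0],0],[[0,0,0],[-0.18,-0.1,0],0],[[0,0,0],[-0.21,-0.117,0],0],[[0,0,0],[-0.24,-0.134,0],0],[[0,0,0],[-0.274,-0.153,0],0]]'
python3 -m pendant '[[[0,0,0],[-0.03,-0.017,0],0],[[0,0,0],[-0.06,-0.034,0],0],[[0,0,0],[-0.09,-0.05,0],0],[[0,0,0],[-0.12,-0.067,0],0],[[0,0,0],[-0.15,-0.084,0],0],[[0,0,0],[-0.18,-0.1,0],0],[[0,0,0],[-0.21,-0.117,0],0],[[0,0,0],[-0.24,-0.134,0],0],[[0,0,0],[-0.265,-0.148,0],0],[[0,0,0],[-0.274,-0.153,0],0]]'
python3 - <<'E'
from h import *
s=r.get_state();print(s["clock"],s["tool_pos"],s["eef_rot"],s["q"])
from scipy.spatial.transform import Rotation as R
m=R.from_quat(s["eef_rot"]).as_matrix()
print("to tub, tool axes",m.T@(np.array([.640,.242,.108])-s["tool_pos"]))
a=r.snapshot("scene");cv2.imwrite("pics/s2.png",a["image"][:,:,::-1])
E
```

```text
clock: 5.3
tool_pos: [0.523, -0.3761, 0.2245]
eef_rot: [0.811, -0.586, 0.003, -0.0]
contact_force: [0.5, -1.1, -0.1]
opening: 0.005
clock: 6.3
tool_pos: [0.5791, -0.0651, 0.2197]
eef_rot: [0.811, -0.586, -0.002, 0.001]
contact_force: [0.9, -1.0, -0.6]
opening: 0.005
clock: 7.3
tool_pos: [0.6373, 0.2464, 0.2192]
eef_rot: [0.812, -0.583, -0.002, 0.0]
contact_force: [-0.3, 0.5, 0.5]
opening: 0.005
7.3 [0.63729237 0.24643409 0.21923045] [ 8.12320320e-01 -5.83207516e-01 -2.12233163e-03  4.32166915e-04] [-0.40243833  0.79862096 -0.06517849  1.39794241  0.05334006  0.94956226
 -1.72448423]
to tub, tool axes [ 0.00539449 -0.00150119  0.11121084]
```

View pics/s2.png

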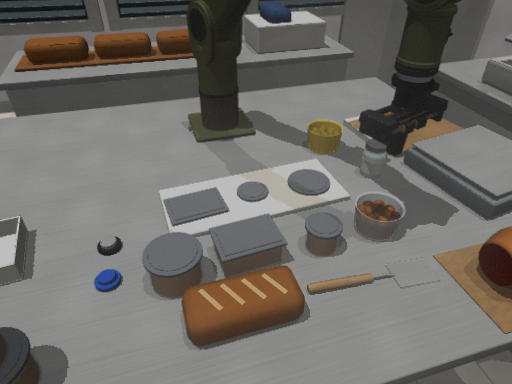

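Nothing has been disturbed. The shut gripper (tip about (400,145)) hangs above the open tub at (379,213). I'll descend and hold.

```bash
python3 -m pendant '[[[0,0,0],[0,0,0.01],0],[[0,0,0],[0,0,0.03],0],[[0,0,0],[0,0,0.05],0],[[0,0,0],[0,0,0.07],0],[[0,0,0],[0,0,0.09],0],[[0,0,0],[0,0,0.1],0],[[0,0,0],[0,0,0.107],0],[[0,0,0],[0,0,0.11],0],[[0,0,0],[0,0,0.11],0],[[0,0,0],[0,0,0.11],0]]'
python3 - <<'E'
from h import *
d={}
ims=[]
for n,(x,y) in(("scene",(382,190)),("top",(168,158))):
    a=d[n]=r.snapshot(n);ims.append(cv2.resize(a["image"][y-45:y+45,x-45:x+45],(400,400),interpolation=cv2.INTER_CUBIC))
cv2.imwrite("pics/t1.png",np.hstack(ims)[:,:,::-1]);print(r.get_state()["tool_pos"])
E
```

```text
clock: 8.35
tool_pos: [0.6401, 0.2414, 0.1125]
eef_rot: [0.811, -0.586, 0.0, -0.001]
contact_force: [-0.4, -0.2, 0.1]
opening: 0.007
[0.64008572 0.24151417 0.11253925]
```

View pics/t1.png

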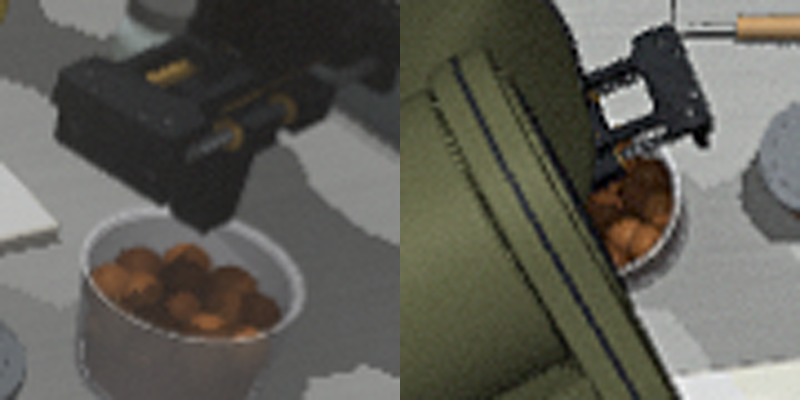

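The tip is 34 mm above the rim and near its middle (crop tip (205,232), rim centre (192,270)). I'll hold 2 s, then go up and across to the lid.

```bash
python3 -m pendant '[[[0,0,0],[0,0,0.002],0],[[0,0,0],[0,0,0.002],0],[[0,0,0],[0,0,0.002],0],[[0,0,0],[0,0,0.002],0],[[0,0,0],[0,0,0.002],0],[[0,0,0],[0,0,0.002],0],[[0,0,0],[0,0,0.002],0],[[0,0,0],[0,0,0.002],0],[[0,0,0],[0,0,0.002],0],[[0,0,0],[0,0,0.002],0]]'
python3 -m pendant '[[[0,0,0],[0,0,0],0],[[0,0,0],[0,0,0],0],[[0,0,0],[0,0,0],0],[[0,0,0],[0,0,0],0],[[0,0,0],[0,0,0],0],[[0,0,0],[0,0,0],0],[[0,0,0],[0,0,0],0],[[0,0,0],[0,0,0],0],[[0,0,0],[0,0,0],0],[[0,0,0],[0,0,0],0]]'
python3 -m pendant '[[[0,0,0],[0,0,0],0],[[0,0,0],[0,0,0],0],[[0,0,0],[0,0,-0.02],0],[[0,0,0],[0,0,-0.05],0],[[0,0,0],[0,0,-0.08],0],[[0,0,0],[0,0,-0.09],0]]'
python3 -m pendant '[[[0,0,0],[0.001,0.01,0],0],[[0,0,0],[0.003,0.035,0],0],[[0,0,0],[0.006,0.065,0],0],[[0,0,0],[0.008,0.095,0],0],[[0,0,0],[0.011,0.125,0],0],[[0,0,0],[0.013,0.155,0],0],[[0,0,0],[0.016,0.185,0],0],[[0,0,0],[0.018,0.208,0],0],[[0,0,0],[0.019,0.218,0],0],[[0,0,0],[0.019,0.218,0],0]]'
python3 - <<'E'
from h import *
from scipy.spatial.transform import Rotation as R
s=r.get_state();print(s["q"]);m=R.from_quat(s["eef_rot"]).as_matrix()
print("to lid, tool axes",m.T@(np.array([.439,.154,.063])-s["tool_pos"]))
E
```

```text
clock: 9.45
tool_pos: [0.6396, 0.2413, 0.1097]
eef_rot: [0.811, -0.585, 0.0, 0.0]
contact_force: [-0.3, -0.2, 0.0]
opening: 0.008
clock: 10.45
tool_pos: [0.6396, 0.2413, 0.1097]
eef_rot: [0.811, -0.586, 0.0, 0.0]
contact_force: [0.1, -0.3, 0.2]
opening: 0.007
clock: 11.05
tool_pos: [0.6414, 0.242, 0.2031]
eef_rot: [0.811, -0.586, 0.002, -0.003]
contact_force: [0.1, -0.3, -0.1]
opening: 0.008
clock: 12.05
tool_pos: [0.4377, 0.1542, 0.1995]
eef_rot: [0.811, -0.586, -0.0, 0.001]
contact_force: [1.9, 0.3, -0.5]
opening: 0.007
[-0.39598534  0.56455721 -0.06523559  2.09011886  0.07438005  0.49048578
 -1.76786126]
to lid, tool axes [ 0.00057408 -0.00136986  0.13649157]
```

```bash
python3 -m pendant '[[[0,0,0],[0,0,0.015],0],[[0,0,0],[0,0,0.04],0],[[0,0,0],[0,0,0.065],0],[[0,0,0],[0,0,0.09],0],[[0,0,0],[0,0,0.11],0],[[0,0,0],[0,0,0.122],0],[[0,0,0],[0,0,0.13],0],[[0,0,0],[0,0,0.135],0],[[0,0,0],[0,0,0.135],0],[[0,0,0],[0,0,0.135],0]]'
python3 -m pendant '[[[0,0,0],[0,0,0],0],[[0,0,0],[0,0,0],0],[[0,0,0],[0,0,0],0],[[0,0,0],[0,0,0],0],[[0,0,0],[0,0,0],0],[[0,0,0],[0,0,0],0],[[0,0,0],[0,0,0],0],[[0,0,0],[0,0,0],0],[[0,0,0],[0,0,0],0],[[0,0,0],[0,0,0],0]]'
python3 -m pendant '[[[0,0,0],[0,0,0],0],[[0,0,0],[0,0,0],0],[[0,0,0],[0,0,0],0],[[0,0,0],[0,0,0],0],[[0,0,0],[0,0,0],0],[[0,0,0],[0,0,0],0],[[0,0,0],[0,0,0],0],[[0,0,0],[0,0,0],0],[[0,0,0],[0,0,0],0],[[0,0,0],[0,0,0],0]]'
python3 - <<'E'
from h import *
a=r.snapshot("scene");cv2.imwrite("pics/l1.png",cv2.resize(a["image"][100:310,80:440],None,fx=2,fy=2)[:,:,::-1])
E
```

```text
clock: 13.05
tool_pos: [0.439, 0.1548, 0.0652]
eef_rot: [0.811, -0.586, 0.0, -0.0]
contact_force: [-0.1, 0.3, 0.3]
opening: 0.006
clock: 14.05
tool_pos: [0.4386, 0.1547, 0.0647]
eef_rot: [0.811, -0.585, 0.0, 0.0]
contact_force: [-0.1, -0.5, -0.3]
opening: 0.007
clock: 15.05
tool_pos: [0.4386, 0.1547, 0.0647]
eef_rot: [0.811, -0.585, 0.0, 0.0]
contact_force: [-0.1, 0.9, 0.4]
opening: 0.004
```

View pics/l1.png

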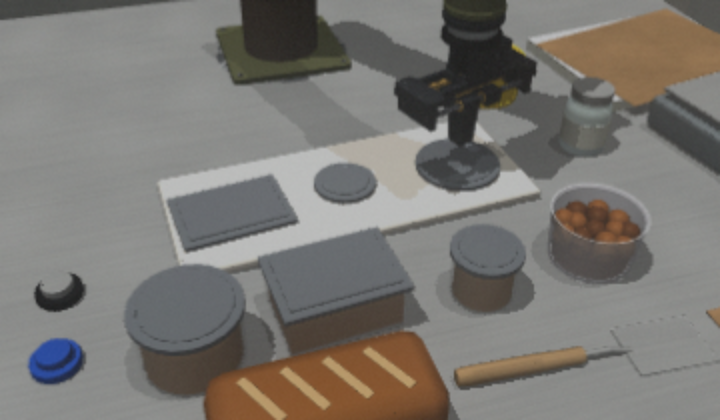

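The crop shows the tip at (462,143) above the large lid at (458,163). The lids, tubs and jar look unmoved and the button is up. Held 2 s, so I'm handing in.

```bash
python3 -c "
from plant import r
print(r.finish_job())"
```

```text
the job is handed in; nothing more can be done
None
```

I pressed the call button, pointed at the open tub, then at the large round lid, and handed the job in still pointing at the lid. The judge gives no verdict.

- **Button:** I pressed the black call button until it bottomed out; the force rose from about 4 N to 20 N over the last millimetre. I then lifted 0.2 m clear. The last picture shows the cap up, though its travel can't be read directly.
- **Open tub:** I held the shut fingertips about 32 mm above the middle of the rim of the tub with brown balls for a little over 2 s.
- **Large lid:** I held about 32 mm above its middle for 2 s and stayed there.
- **Contact:** Away from the button, the force readings showed only noise (at most about 2 N while moving). In the pictures nothing looks displaced. The run took about 15 s of the 56 s allowed.
- **Disagreements:** The two camera views differed by 5 mm on the button and 1–2.5 mm on the tub and lid. The button's measured height was about 16 mm, but contact came at about 22 mm, so I pressed by force rather than by height. The lid's height came out at 14 mm against the 25 mm given (board plus lid), so I used 25 mm.

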